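Rack the loading coils by height

TASK

Put the four loading coils of the portable antenna away in the wooden rack, one upright in each white ring, in order of height: the tallest in the ring nearest the antenna tuner, then shorter and shorter along the row. Do not tip any coil over, and leave the handheld radio standing where it is.

Things in the scene. Friction and masses are not known exactly. Their poses are not given: they have to be found in the camera images.
- coil_a_mid (a point): centre of the tallest loading coil, half-way up, 52.5 mm above its underside: a loose upright cylinder 40 mm in diameter and 105 mm tall, bare copper winding on a black former between an aluminium foot and a red end cap with a small brass insert in its flat top. z is its axis, up; grip it anywhere along its length (on the tall ones above the centre, so that the gripper's palm stays clear of the top). About 170 g.
- coil_b_mid (a point): centre of the second tallest loading coil, half-way up, 43.5 mm above its underside: a loose upright cylinder 40 mm in diameter and 87 mm tall, bare copper winding on a black former between an aluminium foot and a yellow end cap with a small brass insert in its flat top. z is its axis, up; grip it anywhere along its length (on the tall ones above the centre, so that the gripper's palm stays clear of the top). About 140 g.
- coil_c_mid (a point): centre of the third tallest loading coil, half-way up, 35 mm above its underside: a loose upright cylinder 40 mm in diameter and 70 mm tall, bare copper winding on a black former between an aluminium foot and a blue end cap with a small brass insert in its flat top. z is its axis, up; grip it anywhere along its length (on the tall ones above the centre, so that the gripper's palm stays clear of the top). About 120 g.
- coil_d_mid (a point): centre of the shortest loading coil, half-way up, 27 mm above its underside: a loose upright cylinder 40 mm in diameter and 54 mm tall, bare copper winding on a black former between an aluminium foot and a white end cap with a small brass insert in its flat top. z is its axis, up; grip it anywhere along its length (on the tall ones above the centre, so that the gripper's palm stays clear of the top). About 90 g.
- collar_p: one of four alike places in the rack: a white plastic ring fixed on the wooden plank, 60 mm inside, 68 mm outside, 5 mm high; a coil stands inside it on the plank. The origin is the middle of the ring at its underside, on the plank's top, which is 18 mm above the table. The four rings lie in one straight row, 88 mm between centres; which letter is where in the row changes from start to start.
- collar_q: one of four alike places in the rack: a white plastic ring fixed on the wooden plank, 60 mm inside, 68 mm outside, 5 mm high; a coil stands inside it on the plank. The origin is the middle of the ring at its underside, on the plank's top, which is 18 mm above the table. The four rings lie in one straight row, 88 mm between centres; which letter is where in the row changes from start to start.
- collar_r: one of four alike places in the rack: a white plastic ring fixed on the wooden plank, 60 mm inside, 68 mm outside, 5 mm high; a coil stands inside it on the plank. The origin is the middle of the ring at its underside, on the plank's top, which is 18 mm above the table. The four rings lie in one straight row, 88 mm between centres; which letter is where in the row changes from start to start.
- collar_s: one of four alike places in the rack: a white plastic ring fixed on the wooden plank, 60 mm inside, 68 mm outside, 5 mm high; a coil stands inside it on the plank. The origin is the middle of the ring at its underside, on the plank's top, which is 18 mm above the table. The four rings lie in one straight row, 88 mm between centres; which letter is where in the row changes from start to start.
- tuner_front (a point): middle of the foot of the antenna tuner's front: a fixed black box beyond one end of the rack, left or right, 250 mm wide, reaching 190 mm back (+x) from this point, 100 mm high; knobs and a yellow meter in front, three white porcelain insulators with brass tips on its lid (to 136 mm). The light grey box with a carrying handle at the rack's other end is the power supply.
- handheld: handheld transceiver, loose and standing upright among the coils: black, 32 x 56 mm, 108 mm tall, with a stubby aerial and a knob on top (to 153 mm). Origin at the middle of its underside, z up, its keypad looks to -x. Not to be knocked over or shifted.

How it is judged:
At the end, for the whole second after the job is handed in: Each coil stands upright (within 0.08 rad) and at rest on the plank inside a ring, its axis within 12 mm of the ring's centre; neighbours in height stand in neighbouring rings, with the tallest in the end ring nearest the tuner and the shortest in the ring farthest from it ((horizontal distance between coil_a_mid and collar_p below 0.012 m or horizontal distance between coil_a_mid and collar_q below 0.012 m or horizontal distance between coil_a_mid and collar_r below 0.012 m or horizontal distance between coil_a_mid and collar_s below 0.012 m) and height (world z) of coil_a_mid between 0.0665 and 0.0745 m and angle between each of coil_a_mid, coil_b_mid, coil_c_mid, coil_d_mid's own z axis and vertical below 0.08 rad and linear speed of each of coil_a, coil_b, coil_c, coil_d below 0.02 m/s and angular speed of each of coil_a, coil_b, coil_c, coil_d below 0.2 rad/s and (horizontal distance between coil_b_mid and collar_p below 0.012 m or horizontal distance between coil_b_mid and collar_q below 0.012 m or horizontal distance between coil_b_mid and collar_r below 0.012 m or horizontal distance between coil_b_mid and collar_s below 0.012 m) and height (world z) of coil_b_mid between 0.0575 and 0.0655 m and (horizontal distance between coil_c_mid and collar_p below 0.012 m or horizontal distance between coil_c_mid and collar_q below 0.012 m or horizontal distance between coil_c_mid and collar_r below 0.012 m or horizontal distance between coil_c_mid and collar_s below 0.012 m) and height (world z) of coil_c_mid between 0.049 and 0.057 m and (horizontal distance between coil_d_mid and collar_p below 0.012 m or horizontal distance between coil_d_mid and collar_q below 0.012 m or horizontal distance between coil_d_mid and collar_r below 0.012 m or horizontal distance between coil_d_mid and collar_s below 0.012 m) and height (world z) of coil_d_mid between 0.041 and 0.049 m and horizontal distance between coil_a_mid and coil_b_mid below 0.13 m and horizontal distance between coil_b_mid and coil_c_mid below 0.13 m and horizontal distance between coil_c_mid and coil_d_mid below 0.13 m and horizontal distance between coil_a_mid and coil_d_mid above 0.22 m and horizontal distance between coil_a_mid and tuner_front below 0.46 m); the robot touches nothing.
It fails at once if a coil is tipped over (more than 0.7 rad) (angle between any of coil_a_mid, coil_b_mid, coil_c_mid, coil_d_mid's own z axis and vertical above 0.7 rad).
It fails at once if the handheld radio is knocked over or shifted by more than 25 mm (angle between handheld's own z axis and vertical above 0.4 rad or distance of handheld from where it was at the start of the episode above 0.025 m).
It also fails if it takes over 109 s, if anything falls off the work surface, if the arm or the gripper's body presses on something with over 40 N, if the wrist force passes 120 N, or if a joint passes its speed limit or range.

ROBOT

A 6-joint arm with a two-finger parallel gripper is mounted at the origin on the work surface. World frame = base frame: x ahead of the robot, y to its left, z up, the work surface at z = 0. Lengths are in m, angles in rad, forces in N, time in s.
With the tool pointing down it reaches from about 0.3 to 0.775 m from the base axis. Payload 14.6 kg.
Tool frame: the origin (TCP) lies midway between the tips of the shut fingers; the grasp point (between the pads) lies 19 mm behind it (ctrl.pinch_z is the distance from the TCP to the grasp point, in m); z points along the fingers, y is the line along which they close (so a half turn about z gives the same grasp; the last joint's range is limited). The gripper opens to 94 mm and grips with 3 to 60 N. Pads are 16 mm wide; open, the fingers measure 119 mm over their backs; the gripper's body (75 mm by 177 mm) begins 78 mm behind the grasp point.
Start: joints at [1.273, 0.3, 1.521, -0, 1.321, -0.067], TCP at [0.126, 0.535, 0.205] pointing down, gripper open.
Joint ranges: [-3.03, 3.03], [-0.79, 2.21], [0.23, 2.52], [-1.04, 4.18], [0, 3.07], [-2.55, 2.55]. Speed limits (rad/s): [2.22, 2.22, 2.57, 3.14, 3.14, 3.14].

INTERFACE

Orientations are given as [roll, pitch, yaw] about the fixed x, y, z axes, in that order (R = Rz(yaw) Ry(pitch) Rx(roll)).
In Python, from station import ctrl gives the robot as it stands.
- The arm moves only by the tool jog_arm, never from a script. Its argument "motion" is a list of rows, each a list of 7 numbers: the shift along the tool's x, y, z in m, then the turn, a rotation vector about the tool's x, y, z in rad, then the opening, from -1 (shut) to 1 (fully open). In form: [[tx, ty, tz, rx, ry, rz, gripper], ...]. A call has 1 to 5 rows; each row shifts and turns the commanded pose from where the row before left it, along the tool's axes as they then stand; what a row does not reach is not made up. A row lasts 1/10 s, in which the tool goes at most 50 mm and 8.59 degrees, less where a joint would pass 70% of its speed; a pose out of reach is approached as far as the arm can. A call is refused whole if a number of a shift passes 0.05 or a number of a turn 0.15, either way. A call with a gripper value outside its range is refused whole. The fingers move at their own pace and stop on an object; "squeeze" is the grip in N (left out, the last holds). Time passes only in rows, so rows that do not move let the fingers close. It gives the time, the measured TCP pose, the force, the opening and the grip force at its end, in the units of the state.
- ctrl.get_obs(): the state, without advancing time (a new reading comes with each control period).
- ctrl.camera(name): name is "scene" or "top" or "wrist"; returns the picture (384x512x3 uint8, red, green, blue); there is no depth.
- ctrl.camera_model(name): a dict with "intrinsics" (3x3 intrinsics, pixels), "rvec" (rotation vector, rad) and "tvec" (3), from world to camera coordinates, as OpenCV has them. Camera axes: x right, y down, z forward; pixel columns grow to the right and rows downward; lengths in m; the calibration is good to about 2 mm. A picture is of the moment at which its call begins: read the wrist's pose just before it. camera_model takes no time and is no camera call; for the wrist camera it gives the pose at the moment of the call.
- ctrl.hand_in(): hands the job in; it is judged then, once.
The state is a dict: "time_s": time; "qpos": joint angles; "joint_vel": joint speeds; "tau": joint torques, N m; "ee_pos": TCP position; "eef_rot": TCP orientation; "force": force on the tool from outside, world axes, zero at the start; "moment": the same for the moment, N m; "grip_width": finger opening in m; "grip_force": force on a finger pad.
Only numpy, scipy, OpenCV 4.12 (cv2) and the standard library are available. Lean on these libraries where they do the work, as an engineer would, in place of code of your own. Each camera call takes 0.05 s, during which the arm holds its last target. There are 200 camera calls.

## Working session

There is one attempt and no reset: what is moved stays moved. The work goes in short steps, Python scripts to look and compute and a tool call to move; the robot and the scene stay as the last step left them, time stands still between calls to the robot, and variables do not carry over. Pictures are saved under pics/ and viewed, at most 14 in all, crops included, and the job is handed in when it is done.

Besides the shell and the picture viewer there is one more tool, called after "Request:" as a command line: name --pt "numbers of a row" for each row, then --argument value for the rest. jog_arm: Moves the arm, as the interface text tells. Its arguments: {"type":"object","properties":{"motion":{"type":"array"},"squeeze":{"type":"number"}},"required":["motion"]}

```bash
mkdir -p pics; ls
cat > h.py <<'E'
import numpy as np, cv2
from station import ctrl
def ray(cam,uv,z):
    m=ctrl.camera_model(cam) if isinstance(cam,str) else cam
    R=cv2.Rodrigues(np.array(m["rvec"],float))[0]; t=np.array(m["tvec"],float).ravel()
    c=-R.T@t; d=R.T@np.linalg.solve(np.array(m["intrinsics"],float),np.array([uv[0],uv[1],1.]))
    return c+d*(z-c[2])/d[2]
def snap(cam,name):
    im=ctrl.camera(cam); cv2.imwrite(f"pics/{name}.png",im[:,:,::-1]); return im
E
python3 - <<'E'
from h import *
for c in("top","scene"): snap(c,c+"0"); m=ctrl.camera_model(c); R=cv2.Rodrigues(np.array(m["rvec"],float))[0]; print(c,m["intrinsics"],-R.T@np.array(m["tvec"]).ravel(), R[2])
o=ctrl.get_obs();print(o)
E
```

```text
pics
top [[498.9291883    0.         256.04039841]
 [  0.         498.9291883  197.00767823]
 [  0.           0.           1.        ]] [ 0.36902233 -0.00519268  1.52301957] [ 0.12280343  0.0031568  -0.99242599]
scene [[468.56107137   0.         264.47264236]
 [  0.         468.56107137 194.92843749]
 [  0.           0.           1.        ]] [1.35019125 0.06275413 0.99627361] [-0.6520704  -0.04035371 -0.75708373]
{'time_s': 0.1, 'qpos': array([ 1.27340625e+00,  3.00385969e-01,  1.52150834e+00,  2.14384880e-05,
        1.32070912e+00, -6.66080567e-02]), 'joint_vel': array([-1.26004313e-04, -6.96053342e-04, -1.53968578e-03, -2.84588621e-05,
        2.07609632e-05, -1.29615615e-03]), 'tau': array([ 6.91903733e-04, -5.32641470e+01, -3.53287375e+01,  7.09071779e-02,
        2.34822911e-02, -6.38648635e-05]), 'ee_pos': array([0.12573956, 0.53519436, 0.2049638 ]), 'eef_rot': array([-3.14058550e+00, -8.79962392e-05,  2.91080527e+00]), 'force': array([-0.64708255,  0.57283364,  0.59982469]), 'moment': array([ 0.03390802, -0.01281719,  0.02827649]), 'grip_force': 0.0, 'grip_width': 0.09397785847753586}
```

View pics/top0.png

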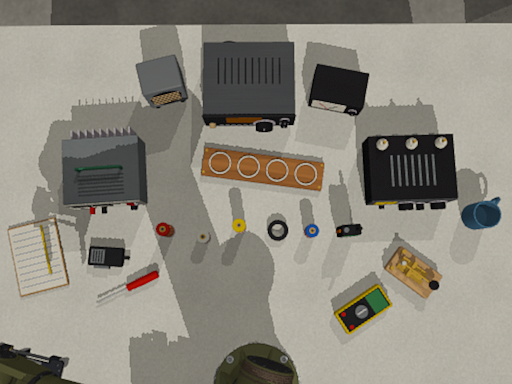

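View pics/scene0.png

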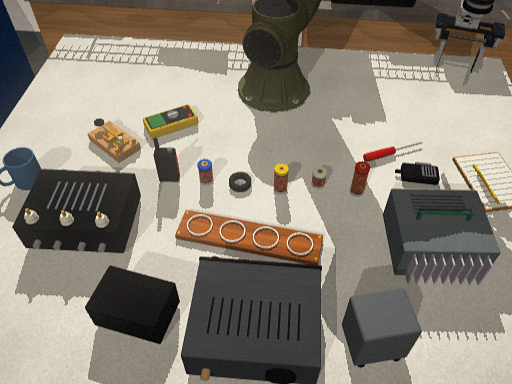

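Top view: the rings are at (220,162), (248,167), (277,170) and (305,174). The tuner is the black box with insulators on the right (-y) at (408,170). Caps: red (165,230), white (203,237), yellow (239,226), blue (312,231). There is a tape roll at (278,230), and the handheld is at (348,230).

```bash
cat >> h.py <<'E'
def caps(cam,im,boxes):
    hsv=cv2.cvtColor(im,cv2.COLOR_RGB2HSV); out={}
    rng={'a':((0,150,60),(8,255,255)),'b':((22,150,120),(34,255,255)),'c':((100,120,60),(125,255,255)),'d':((0,0,165),(179,60,255))}
    H=dict(a=.105,b=.087,c=.070,d=.054)
    for k,(lo,hi) in rng.items():
        if k not in boxes: continue
        x,y,r=boxes[k]; s=hsv[y-r:y+r,x-r:x+r]
        m=cv2.inRange(s,np.array(lo),np.array(hi))
        n,l,st,ce=cv2.connectedComponentsWithStats(m)
        if n<2: print(k,'none');continue
        i=1+np.argmax(st[1:,4]); u,v=ce[i]+[x-r,y-r]
        out[k]=(u,v,st[i],ray(cam,(u,v),H[k]))
        print(cam if isinstance(cam,str) else '',k,(round(u,1),round(v,1)),st[i],out[k][3].round(4))
    return out
E
python3 - <<'E'
from h import *
t=cv2.imread('pics/top0.png')[:,:,::-1].copy(); s=cv2.imread('pics/scene0.png')[:,:,::-1].copy()
caps('top',t,dict(a=(165,230,12),b=(239,226,12),c=(312,231,12),d=(203,237,8)))
caps('scene',s,dict(a=(361,168,14),b=(281,170,12),c=(205,163,12),d=(319,172,10)))
# rings
for cam,im,pts in(('top',t,[(220,162),(248,167),(277,170),(305,174)]),('scene',s,[(200,225),(232,231),(265,238),(300,244)])):
    hsv=cv2.cvtColor(im,cv2.COLOR_RGB2HSV)
    for x,y in pts:
        r=18
        m=cv2.inRange(hsv,np.array((0,0,140)),np.array((179,70,255)))[y-r:y+r,x-r:x+r]
        n,l,st,ce=cv2.connectedComponentsWithStats(m)
        i=min(range(1,n),key=lambda i:abs(st[i,0]+st[i,2]/2-r)+abs(st[i,1]+st[i,3]/2-r)-st[i,4]/50)
        c=max(cv2.findContours((l==i).astype(np.uint8),cv2.RETR_EXTERNAL,cv2.CHAIN_APPROX_NONE)[0],key=cv2.contourArea)
        e=cv2.fitEllipse(c); u,v=e[0][0]+x-r,e[0][1]+y-r
        print(cam,(round(u,1),round(v,1)),e[1],ray(cam,(u,v),.0225).round(4))
print(ray('top',(348,230),.108), ray('scene',(168,180),0),ray('top',(278,230),0.01), ray('top',(409,207),0))
big=cv2.resize(t[120:260,140:380],None,fx=3.3,fy=3.3,interpolation=cv2.INTER_CUBIC)[:,:,::-1]
cv2.imwrite('pics/crop.png',big)
E
```

```text
top a (np.float64(162.9), np.float64(229.1)) [  3   5  14  13 108] [0.4535 0.2645 0.105 ]
top b (np.float64(238.4), np.float64(225.0)) [  5   5  14  13 122] [0.4656 0.0504 0.087 ]
top c (np.float64(311.6), np.float64(230.2)) [ 5  5 14 13 95] [ 0.4508 -0.1619  0.07  ]
d none
scene a (np.float64(364.5), np.float64(164.0)) [  8   0  20  22 199] [0.449  0.2733 0.105 ]
scene b (np.float64(280.9), np.float64(169.5)) [  5   6  15  12 122] [0.4729 0.0511 0.087 ]
scene c (np.float64(204.0), np.float64(164.4)) [ 5  8 14 12 82] [ 0.4569 -0.1616  0.07  ]
scene d (np.float64(317.7), np.float64(175.3)) [ 8 13  2  2  3] [0.454  0.1532 0.054 ]
top (219.5, 162.6) (21.222915649414062, 21.502653121948242) [0.6612 0.1108 0.0225]
top (248.0, 166.3) (21.244380950927734, 22.002553939819336) [0.6494 0.0237 0.0225]
top (276.6, 170.0) (21.49928092956543, 21.772138595581055) [ 0.6376 -0.0634  0.0225]
top (305.2, 173.7) (21.511754989624023, 21.89336395263672) [ 0.6255 -0.1506  0.0225]
scene (199.3, 224.6) (20.30133628845215, 25.159263610839844) [ 0.6283 -0.1496  0.0225]
scene (232.1, 230.8) (21.00680160522461, 24.941566467285156) [ 0.6404 -0.0626  0.0225]
scene (265.4, 236.9) (20.326122283935547, 24.98841094970703) [0.6522 0.0244 0.0225]
scene (299.5, 243.3) (21.12973403930664, 25.664995193481445) [0.6642 0.1115 0.0225]
[ 0.44890011 -0.26084595  0.108     ] [ 4.60883040e-01 -2.71168618e-01  1.11022302e-16] [ 0.4552348  -0.06656559  0.01      ] [ 0.52473546 -0.46903491  0.        ]
```

View pics/crop.png

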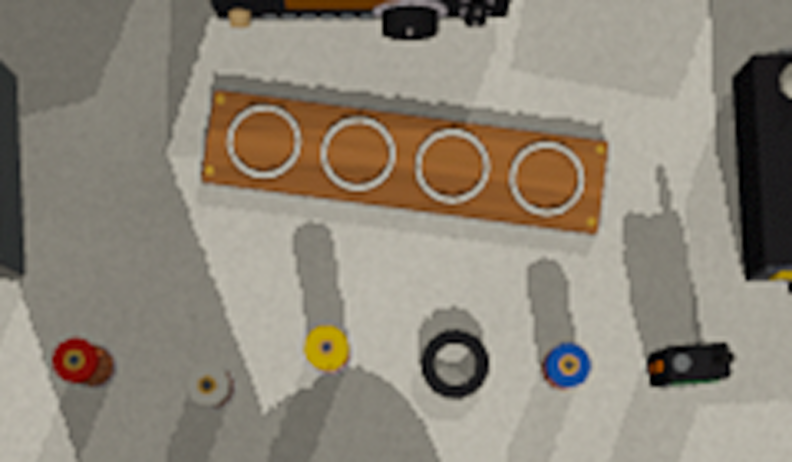

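```bash
cat >> h.py <<'E'
def go(x,y,z,yaw=None):
    o=ctrl.get_obs(); p=o["ee_pos"]; psi=o["eef_rot"][2]; d=np.array([x,y,z])-p
    s=np.array([d[0]*np.cos(psi)+d[1]*np.sin(psi), d[0]*np.sin(psi)-d[1]*np.cos(psi), -d[2]])
    print("t",round(o["time_s"],2),"tcp",p.round(4),"rpy",o["eef_rot"].round(3),"tool shift",s.round(4),"rows",round(np.linalg.norm(s)/.05,2))
E
python3 - <<'E'
from h import *
print(ray('top',(202.7,236.7),.054),ray('scene',(319,171.5),.054))
go(.4535,.2645,.205)
E
```

```text
[0.43388529 0.15666979 0.054     ] [0.43895038 0.1568777  0.054     ]
t 0.1 tcp [0.1257 0.5352 0.205 ] rpy [-3.141 -0.     2.911] tool shift [-0.381  -0.1885 -0.    ] rows 8.5
```

Request:
jog_arm --pt "-0.038 -0.019 0 0 0 0 0.6" --pt "-0.038 -0.019 0 0 0 0 0.6" --pt "-0.038 -0.019 0 0 0 0 0.6" --pt "-0.038 -0.019 0 0 0 0 0.6" --pt "-0.038 -0.019 0 0 0 0 0.6" --squeeze 20

```text
time_s: 0.6
ee_pos: [0.29, 0.3981, 0.2053]
eef_rot: [-3.141, -0.0, 2.911]
force: [0.4, 1.0, 0.7]
grip_width: 0.0755
grip_force: 0.0
```

Request:
jog_arm --pt "-0.038 -0.019 0 0 0 0 0.6" --pt "-0.038 -0.019 0 0 0 0 0.6" --pt "-0.038 -0.019 0 0 0 0 0.6" --pt "-0.034 -0.019 0 0 0 0 0.6" --pt "0 0 0 0 0 0 0.6"

```text
time_s: 1.1
ee_pos: [0.4181, 0.2889, 0.205]
eef_rot: [-3.141, -0.0, 2.907]
force: [-0.2, 0.1, -0.1]
grip_width: 0.0753
grip_force: 0.0
```

Run:
```python
from h import *
go(.4535,.2645,.205); print(ctrl.get_obs()['grip_width'])
im=snap('wrist','w1'); m=ctrl.camera_model('wrist')
hsv=cv2.cvtColor(im,cv2.COLOR_RGB2HSV)
mk=cv2.inRange(hsv,np.array((0,150,60)),np.array((8,255,255)))
n,l,st,ce=cv2.connectedComponentsWithStats(mk); i=1+np.argmax(st[1:,4]); print(st[i],ce[i],ray(m,ce[i],.105))
```

```text
t 1.1 tcp [0.4181 0.2889 0.205 ] rpy [-3.141 -0.     2.907] tool shift [-0.0401 -0.0155  0.    ] rows 0.86
0.0752663467711121
[ 240   54   72   67 1588] [276.01070529  87.00377834] [0.31527222 0.33529021 0.105     ]
```

View pics/w1.png

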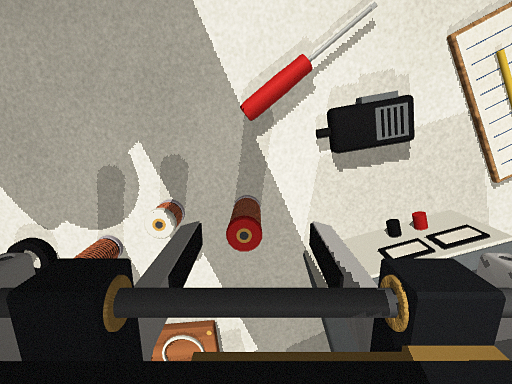

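The wrist view shows the red cap's brass insert at (244,236), between the fingers, and the white cap's insert at (159,225).

Run:
```python
from h import *
m=ctrl.camera_model('wrist')
a=ray(m,(244,236),.105); print(a, ray(m,(159,225),.054))
go(a[0],a[1],.205)
```

```text
[0.4564557  0.26864187 0.105     ] [0.43666011 0.15920413 0.054     ]
t 1.15 tcp [0.4167 0.2903 0.205 ] rpy [-3.141e+00 -1.000e-03  2.908e+00] tool shift [-0.0437 -0.0118  0.    ] rows 0.91
```

Request:
jog_arm --pt "-0.022 -0.0065 0 0 0 0 0.6" --pt "-0.02 -0.0065 0.01 0 0 0 0.6" --pt "0 0 0.04 0 0 0 0.6" --pt "0 0 0.03 0 0 0 0.6" --pt "0 0 0 0 0 0 0.6"

```text
time_s: 1.65
ee_pos: [0.4513, 0.2692, 0.1219]
eef_rot: [-3.137, -0.005, 2.912]
force: [0.2, -0.4, -0.2]
grip_width: 0.0751
grip_force: 0.0
```

Run:
```python
from h import *
go(.4555,.267,.051)
```

```text
t 1.65 tcp [0.4513 0.2692 0.1219] rpy [-3.137 -0.005  2.912] tool shift [-0.0046 -0.0012  0.0709] rows 1.42
```

Request:
jog_arm --pt "-0.004 -0.001 0.03 0 0 0 0.6" --pt "0 0 0.03 0 0 0 0.6" --pt "0 0 0.011 0 0 0 0.6" --pt "0 0 0 0 0 0 0.6" --pt "0 0 0 0 0 0 -0.3"

```text
time_s: 2.15
ee_pos: [0.4579, 0.2681, 0.0562]
eef_rot: [3.14, 0.001, 2.911]
force: [1.0, 1.3, 0.3]
grip_width: 0.0702
grip_force: 0.0
```

Request:
jog_arm --pt "0 0 0 0 0 0 -0.3" --pt "0 0 0 0 0 0 -0.3" --pt "0 0 0 0 0 0 -0.3" --pt "0 0 0 0 0 0 -0.3"

```text
time_s: 2.55
ee_pos: [0.4574, 0.2675, 0.0548]
eef_rot: [3.141, 0.0, 2.911]
force: [-0.7, -2.3, 7.4]
grip_width: 0.04
grip_force: 20.0
```

Request:
jog_arm --pt "0 0 -0.03 0 0 0 -0.3" --pt "0 0 -0.04 0 0 0 -0.3" --pt "0 0 -0.04 0 0 0 -0.3" --pt "0 0 -0.03 0 0 0 -0.3" --pt "0 0 0 0 0 0 -0.3"

```text
time_s: 3.05
ee_pos: [0.4586, 0.2681, 0.1985]
eef_rot: [3.137, 0.005, 2.911]
force: [0.2, 0.0, -1.9]
grip_width: 0.0396
grip_force: 20.0
```

Run:
```python
from h import *
go(.627,-.150,.195);print(ctrl.get_obs()['grip_width'])
```

```text
t 3.05 tcp [0.4586 0.2681 0.1985] rpy [3.137 0.005 2.911] tool shift [-0.2596 -0.3685  0.0035] rows 9.02
0.03961696843751245
```

Request:
jog_arm --pt "-0.02 -0.03 0 0 0 0 -0.3" --pt "-0.022 -0.031 0 0 0 0 -0.3" --pt "-0.022 -0.031 0 0 0 0 -0.3" --pt "-0.022 -0.031 0 0 0 0 -0.3" --pt "-0.022 -0.031 0 0 0 0 -0.3"

```text
time_s: 3.55
ee_pos: [0.5272, 0.0913, 0.1932]
eef_rot: [-3.141, -0.002, 2.911]
force: [-0.2, 1.1, -1.8]
grip_width: 0.0399
grip_force: 20.0
```

Request:
jog_arm --pt "-0.022 -0.031 0 0 0 0 -0.3" --pt "-0.022 -0.031 0 0 0 0 -0.3" --pt "-0.022 -0.031 0 0 0 0 -0.3" --pt "-0.022 -0.031 0 0 0 0 -0.3" --pt "-0.022 -0.031 0 0 0 0 -0.3"

```text
time_s: 4.05
ee_pos: [0.5988, -0.0847, 0.193]
eef_rot: [-3.142, -0.002, 2.911]
force: [0.7, 1.0, -1.0]
grip_width: 0.0396
grip_force: 20.0
```

Request:
jog_arm --pt "-0.022 -0.031 0 0 0 0 -0.3" --pt "-0.018 -0.028 0 0 0 0 -0.3" --pt "0 0 0 0 0 0 -0.3" --pt "0 0 0 0 0 0 -0.3" --pt "0 0 0 0 0 0 -0.3"

```text
time_s: 4.55
ee_pos: [0.624, -0.1489, 0.1937]
eef_rot: [3.141, -0.001, 2.911]
force: [-0.7, 0.2, -1.9]
grip_width: 0.0394
grip_force: 20.0
```

Run:
```python
from h import *
go(.627,-.150,.074)
snap('wrist','w2'); t=snap('top','t2')
```

```text
t 4.55 tcp [ 0.624  -0.1489  0.1937] rpy [ 3.141e+00 -1.000e-03  2.911e+00] tool shift [-0.0032 -0.0004  0.1197] rows 2.4
```

View pics/w2.png

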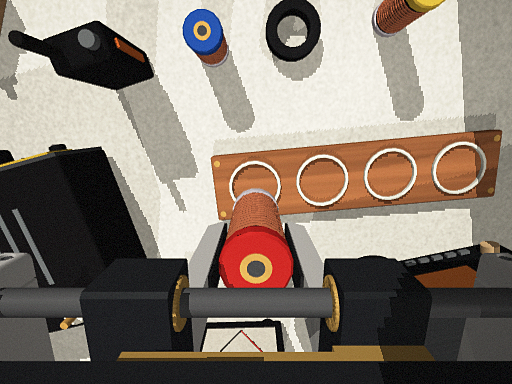

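The coil hangs upright in the gripper, with its insert at (256,268). The rings show at (255,185), (323,181), (391,175) and (459,167), and the blue insert at (202,31).

Run:
```python
from h import *
m=ctrl.camera_model('wrist')
for p in((255,185),(323,181),(391,175),(459,167)): print(ray(m,p,.0225).round(4))
print('a top',ray(m,(256,268),.244).round(4),'c',ray(m,(202,31),.07).round(4), 'tape',ray(m,(293,29),.01).round(4),'handheld knob',ray(m,(90,38),.115).round(4),'aerial',ray(m,(18,40),.153).round(4))
```

```text
[ 0.626  -0.149   0.0225]
[ 0.6409 -0.0613  0.0225]
[0.6532 0.0261 0.0225]
[0.6626 0.1126 0.0225]
a top [ 0.6242 -0.1477  0.244 ] c [ 0.4524 -0.1624  0.07  ] tape [ 0.4549 -0.0628  0.01  ] handheld knob [ 0.4508 -0.2521  0.115 ] aerial [ 0.4552 -0.2859  0.153 ]
```

Request:
jog_arm --pt "-0.003 0 0.03 0 0 0 -0.3" --pt "0 0 0.03 0 0 0 -0.3" --pt "0 0 0.03 0 0 0 -0.3" --pt "0 0 0.015 0 0 0 -0.3" --pt "0 0 0 0 0 0 -0.3"

```text
time_s: 5.15
ee_pos: [0.6264, -0.1497, 0.0877]
eef_rot: [3.141, -0.003, 2.911]
force: [0.2, 0.5, -2.0]
grip_width: 0.0398
grip_force: 20.0
```

Request:
jog_arm --pt "0 0 0 0 0 0 -0.3" --pt "0 0 0 0 0 0 -0.3"

```text
time_s: 5.35
ee_pos: [0.628, -0.1506, 0.0914]
eef_rot: [-3.141, 0.003, 2.911]
force: [-0.2, 0.4, -1.6]
grip_width: 0.0395
grip_force: 20.0
```

Request:
jog_arm --pt "0 0 0.008 0 0 0 -0.3" --pt "0 0 0.006 0 0 0 -0.3" --pt "0 0 0.001 0 0 0 -0.3" --pt "0 0 0 0 0 0 -0.3" --pt "0 0 0 0 0 0 -0.3"

```text
time_s: 5.85
ee_pos: [0.6273, -0.1505, 0.0746]
eef_rot: [-3.142, 0.0, 2.911]
force: [0.7, -0.4, -1.7]
grip_width: 0.04
grip_force: 20.0
```

Request:
jog_arm --pt "0 0 0.001 0 0 0 -0.3" --pt "0 0 0.001 0 0 0 -0.3" --pt "0 0 0 0 0 0 -0.3"

```text
time_s: 6.15
ee_pos: [0.6274, -0.1506, 0.0729]
eef_rot: [-3.142, 0.001, 2.911]
force: [0.0, -0.3, 1.5]
grip_width: 0.0397
grip_force: 20.0
```

Request:
jog_arm --pt "0 0 0 0 0 0 0" --pt "0 0 0 0 0 0 0.3" --pt "0 0 0 0 0 0 0.4" --pt "0 0 -0.02 0 0 0 0.4" --pt "0 0 -0.04 0 0 0 0.4"

```text
time_s: 6.65
ee_pos: [0.6258, -0.1501, 0.1302]
eef_rot: [3.141, -0.006, 2.911]
force: [1.1, -0.2, -0.2]
grip_width: 0.0656
grip_force: 0.0
```

Request:
jog_arm --pt "0 0 -0.04 0 0 0 0.4" --pt "0 0 -0.03 0 0 0 0.4" --pt "0 0 0 0 0 0 0.4"

```text
time_s: 6.95
ee_pos: [0.6286, -0.1509, 0.2074]
eef_rot: [-3.141, 0.007, 2.911]
force: [-0.1, 0.2, -0.5]
grip_width: 0.0659
grip_force: 0.0
```

Run:
```python
from h import *
go(.469,.051,.19); print(ray('scene',(280.9,169.5),.087),ray('top',(239,225.2),.087))
```

```text
t 6.95 tcp [ 0.6286 -0.1509  0.2074] rpy [-3.141  0.007  2.911] tool shift [0.2015 0.16   0.0174] rows 5.16
[0.47291444 0.05121186 0.087     ] [0.46509042 0.04875092 0.087     ]
```

Request:
jog_arm --pt "0.03 0.024 0 0 0 0 0.6" --pt "0.03 0.024 0 0 0 0 0.6" --pt "0.03 0.024 0 0 0 0 0.6" --pt "0.03 0.024 0 0 0 0 0.6" --pt "0.02 0.016 0 0 0 0 0.6"

```text
time_s: 7.45
ee_pos: [0.5149, -0.0078, 0.2017]
eef_rot: [-3.142, -0.001, 2.912]
force: [0.9, 0.4, -0.8]
grip_width: 0.0748
grip_force: 0.0
```

Request:
jog_arm --pt "0 0 0 0 0 0 0.6" --pt "0 0 0 0 0 0 0.6"

```text
time_s: 7.65
ee_pos: [0.5165, -0.0094, 0.2021]
eef_rot: [-3.141, -0.0, 2.911]
force: [-0.3, -0.0, 0.2]
grip_width: 0.0751
grip_force: 0.0
```

```bash
cat >> h.py <<'E'
def brass(name):
    im=snap('wrist',name); m=ctrl.camera_model('wrist'); hsv=cv2.cvtColor(im,cv2.COLOR_RGB2HSV)
    rng={'b':((22,150,100),(34,255,255),.087),'c':((100,120,60),(125,255,255),.07)}
    for k,(lo,hi,z) in rng.items():
        c=cv2.findContours(cv2.inRange(hsv,np.array(lo),np.array(hi)),cv2.RETR_EXTERNAL,cv2.CHAIN_APPROX_NONE)[0]
        for q in sorted(c,key=cv2.contourArea)[::-1][:2]:
            if cv2.contourArea(q)>200: e=cv2.fitEllipse(q); print(k,np.round(e[0],1),np.round(e[1],0),ray(m,e[0],z).round(4))
E
python3 - <<'E'
from h import *
go(.467,.05,.19); brass('w3')
E
```

```text
t 7.65 tcp [ 0.5165 -0.0094  0.2021] rpy [-3.141 -0.     2.911] tool shift [0.0618 0.0465 0.0121] rows 1.57
b [299.8 136.8] [36. 37.] [0.4673 0.0505 0.087 ]
c [112.9 165.9] [33. 36.] [ 0.4518 -0.1611  0.07  ]
```

View pics/w3.png

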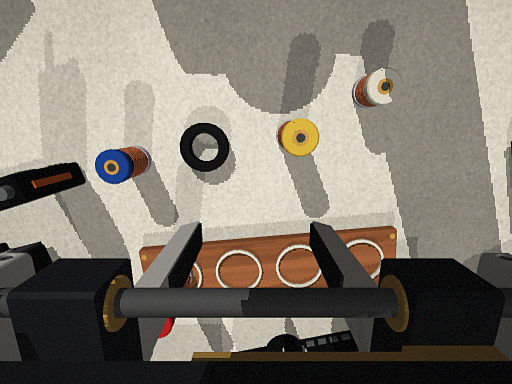

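The insert positions (yellow (300,137), blue (111,167), white (386,86)) agree with the earlier fixes. Next: coil b.

Request:
jog_arm --pt "0.031 0.0235 0 0 0 0 0.5" --pt "0.031 0.0235 0 0 0 0 0.5" --pt "0 0 0.03 0 0 0 0.5" --pt "0 0 0.03 0 0 0 0.5" --pt "0 0 0 0 0 0 0.5"

```text
time_s: 8.2
ee_pos: [0.4656, 0.0499, 0.1392]
eef_rot: [-3.14, -0.006, 2.91]
force: [-0.5, 0.4, 0.3]
grip_width: 0.0702
grip_force: 0.0
```

Run:
```python
from h import *
go(.4672,.0503,.041); m=ctrl.camera_model('wrist')
```

```text
t 8.2 tcp [0.4656 0.0499 0.1392] rpy [-3.14  -0.006  2.91 ] tool shift [-0.0014  0.0007  0.0982] rows 1.97
```

Request:
jog_arm --pt "0 0 0.03 0 0 0 0.5" --pt "0 0 0.03 0 0 0 0.5" --pt "0 0 0.03 0 0 0 0.5" --pt "0 0 0.008 0 0 0 0.5" --pt "0 0 0 0 0 0 0.5"

```text
time_s: 8.7
ee_pos: [0.4673, 0.0501, 0.0446]
eef_rot: [-3.141, -0.001, 2.91]
force: [0.5, 0.5, -0.2]
grip_width: 0.0704
grip_force: 0.0
```

Request:
jog_arm --pt "0 0 0 0 0 0 0.5" --pt "0 0 0 0 0 0 -0.3" --pt "0 0 0 0 0 0 -0.3" --pt "0 0 0 0 0 0 -0.3" --pt "0 0 0 0 0 0 -0.3"

```text
time_s: 9.2
ee_pos: [0.4671, 0.0505, 0.0448]
eef_rot: [3.141, 0.001, 2.911]
force: [-0.6, -0.1, -1.0]
grip_width: 0.0415
grip_force: 0.0
```

Request:
jog_arm --pt "0 0 0 0 0 0 -0.3" --pt "0 0 0 0 0 0 -0.3" --pt "0 0 -0.03 0 0 0 -0.3" --pt "0 0 -0.04 0 0 0 -0.3" --pt "0 0 -0.04 0 0 0 -0.3"

```text
time_s: 9.7
ee_pos: [0.4664, 0.0505, 0.1554]
eef_rot: [-3.141, -0.001, 2.911]
force: [0.2, -0.3, -0.9]
grip_width: 0.0397
grip_force: 20.0
```

Run:
```python
from h import *
go(.640,-.062,.153)
```

```text
t 9.7 tcp [0.4664 0.0505 0.1554] rpy [-3.141e+00 -1.000e-03  2.911e+00] tool shift [-0.1947 -0.0698  0.0024] rows 4.14
```

Request:
jog_arm --pt "-0.028 -0.01 0 0 0 0 -0.3" --pt "-0.028 -0.01 0 0 0 0 -0.3" --pt "-0.028 -0.01 0 0 0 0 -0.3" --pt "-0.028 -0.01 0 0 0 0 -0.3" --pt "-0.028 -0.01 0 0 0 0 -0.3"

```text
time_s: 10.2
ee_pos: [0.5925, -0.0309, 0.154]
eef_rot: [-3.142, -0.001, 2.911]
force: [-0.4, 0.1, -1.3]
grip_width: 0.0398
grip_force: 20.0
```

Request:
jog_arm --pt "-0.028 -0.01 0 0 0 0 -0.3" --pt "-0.026 -0.01 0 0 0 0 -0.3" --pt "0 0 0 0 0 0 -0.3" --pt "0 0 0 0 0 0 -0.3"

```text
time_s: 10.6
ee_pos: [0.6394, -0.062, 0.1535]
eef_rot: [-3.142, -0.002, 2.91]
force: [-0.8, -0.0, -0.9]
grip_width: 0.0399
grip_force: 20.0
```

Run:
```python
from h import *
go(.640,-.062,.0628); t=ctrl.camera('top'); s=ctrl.camera('scene')
a=cv2.resize(t[110:250,190:400],None,fx=2.5,fy=2.5)[:,:,::-1]; b=cv2.resize(s[130:270,130:340],None,fx=2.5,fy=2.5)[:,:,::-1]
cv2.imwrite('pics/m1.png',np.vstack([a[:300],b[:300]]))
```

```text
t 10.6 tcp [ 0.6394 -0.062   0.1535] rpy [-3.142e+00 -2.000e-03  2.910e+00] tool shift [-0.0006  0.0002  0.0907] rows 1.81
```

View pics/m1.png

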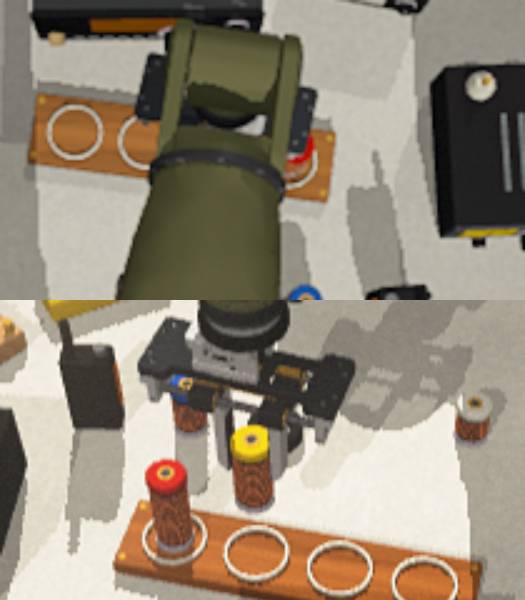

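The red coil stands upright, well inside its ring, and the yellow one hangs over the second ring. I'll lower it.

Request:
jog_arm --pt "0 0 0.025 0 0 0 -0.3" --pt "0 0 0.025 0 0 0 -0.3" --pt "0 0 0.02 0 0 0 -0.3" --pt "0 0 0.015 0 0 0 -0.3" --pt "0 0 0 0 0 0 -0.3"

```text
time_s: 11.2
ee_pos: [0.6387, -0.0615, 0.0677]
eef_rot: [-3.141, -0.003, 2.911]
force: [0.3, 0.6, -0.5]
grip_width: 0.0392
grip_force: 20.0
```

Request:
jog_arm --pt "0 0 0.002 0 0 0 -0.3" --pt "0 0 0 0 0 0 -0.3" --pt "0 0 0 0 0 0 -0.3"

```text
time_s: 11.5
ee_pos: [0.6402, -0.062, 0.0685]
eef_rot: [3.141, 0.001, 2.911]
force: [-0.8, -0.6, -0.7]
grip_width: 0.0402
grip_force: 20.0
```

Request:
jog_arm --pt "0 0 0.003 0 0 0 -0.3" --pt "0 0 0.002 0 0 0 -0.3" --pt "0 0 0 0 0 0 -0.3" --pt "0 0 0 0 0 0 -0.3"

```text
time_s: 11.9
ee_pos: [0.64, -0.0621, 0.0627]
eef_rot: [-3.142, 0.001, 2.911]
force: [0.1, -0.1, 1.7]
grip_width: 0.0398
grip_force: 20.0
```

Request:
jog_arm --pt "0 0 0.001 0 0 0 -0.3" --pt "0 0 0 0 0 0 -0.3" --pt "0 0 0 0 0 0 -0.3"

```text
time_s: 12.2
ee_pos: [0.6401, -0.0621, 0.0627]
eef_rot: [-3.142, 0.001, 2.911]
force: [-4.4, 0.5, 9.8]
grip_width: 0.0398
grip_force: 20.0
```

Contact made. I'll release to 64 mm and lift.

Request:
jog_arm --pt "0 0 0 0 0 0 0" --pt "0 0 0 0 0 0 0.3" --pt "0 0 0 0 0 0 0.3" --pt "0 0 -0.02 0 0 0 0.3" --pt "0 0 -0.04 0 0 0 0.3"

```text
time_s: 12.7
ee_pos: [0.6382, -0.0618, 0.1189]
eef_rot: [-3.141, -0.006, 2.911]
force: [0.4, -0.0, 0.8]
grip_width: 0.0611
grip_force: 0.0
```

Request:
jog_arm --pt "0 0 -0.04 0 0 0 0.3" --pt "0 0 -0.04 0 0 0 0.3" --pt "0 0 0 0 0 0 0.3"

```text
time_s: 13.0
ee_pos: [0.6415, -0.0622, 0.2075]
eef_rot: [3.141, 0.009, 2.911]
force: [-0.0, 0.5, -0.2]
grip_width: 0.061
grip_force: 0.0
```

Run:
```python
from h import *
go(.4522,-.1615,.2)
```

```text
t 13.0 tcp [ 0.6415 -0.0622  0.2075] rpy [3.141 0.009 2.911] tool shift [ 0.1616 -0.1399  0.0075] rows 4.28
```

Request:
jog_arm --pt "0.032 -0.028 0 0 0 0 0.5" --pt "0.032 -0.028 0 0 0 0 0.5" --pt "0.032 -0.028 0 0 0 0 0.5" --pt "0.032 -0.028 0 0 0 0 0.5" --pt "0.032 -0.028 0 0 0 0 0.5"

```text
time_s: 13.5
ee_pos: [0.4502, -0.1621, 0.2007]
eef_rot: [3.142, -0.001, 2.911]
force: [-0.0, -1.8, 0.2]
grip_width: 0.0704
grip_force: 0.0
```

Request:
jog_arm --pt "0 0 0 0 0 0.149 0.5" --pt "0 0 0 0 0 0.149 0.5" --pt "0 0 0 0 0 0.149 0.5" --pt "0 0 0 0 0 0.149 0.5" --pt "0 0 0 0 0 0.149 0.5"

```text
time_s: 14.0
ee_pos: [0.4518, -0.1616, 0.2008]
eef_rot: [-3.141, -0.001, 2.16]
force: [0.1, -0.5, -0.0]
grip_width: 0.0704
grip_force: 0.0
```

Request:
jog_arm --pt "0 0 0 0 0 0.149 0.5" --pt "0 0 0 0 0 0.149 0.5" --pt "0 0 0 0 0 0.149 0.5" --pt "0 0 0 0 0 0.149 0.5" --pt "0 0 0 0 0 0 0.5"

```text
time_s: 14.5
ee_pos: [0.4518, -0.1616, 0.2009]
eef_rot: [-3.141, -0.0, 1.567]
force: [-0.2, -0.4, -0.5]
grip_width: 0.0703
grip_force: 0.0
```

Run:
```python
from h import *
go(.4522,-.1615,.026); brass('w4')
```

```text
t 14.5 tcp [ 0.4518 -0.1616  0.2009] rpy [-3.141 -0.     1.567] tool shift [1.000e-04 4.000e-04 1.749e-01] rows 3.5
b [451.2  96.3] [40. 49.] [ 0.6498 -0.0584  0.087 ]
b [ 77.8 254.7] [37. 71.] [ 0.244  -0.2346  0.087 ]
c [255.6 191. ] [32. 33.] [ 0.4521 -0.1613  0.07  ]
```

Run:
```python
from h import *
m=ctrl.camera_model('wrist');R=cv2.Rodrigues(np.array(m["rvec"],float))[0];print(-R.T@np.array(m["tvec"]).ravel()-ctrl.get_obs()['ee_pos'])
```

```text
[-1.05825383e-04  7.30515329e-02  1.80623918e-01]
```

Request:
jog_arm --pt "0 0 0.03 0 0 0 0.5" --pt "0 0 0.04 0 0 0 0.5" --pt "0 0 0.03 0 0 0 0.5" --pt "0 0 0 0 0 0 0.5" --pt "0 0 0 0 0 0 0.5"

```text
time_s: 15.05
ee_pos: [0.4522, -0.1618, 0.1021]
eef_rot: [-3.141, -0.0, 1.572]
force: [-0.2, 0.2, -0.4]
grip_width: 0.0707
grip_force: 0.0
```

Camera is on the +y side and clear of the handheld. Continuing down.

Request:
jog_arm --pt "0 0 0.03 0 0 0 0.5" --pt "0 0 0.03 0 0 0 0.5" --pt "0 0 0.012 0 0 0 0.5" --pt "0 0 0 0 0 0 0.5" --pt "0 0 0 0 0 0 0.5"

```text
time_s: 15.55
ee_pos: [0.4529, -0.1621, 0.0311]
eef_rot: [3.14, 0.001, 1.57]
force: [0.9, -0.4, -0.3]
grip_width: 0.0705
grip_force: 0.0
```

Request:
jog_arm --pt "0 0 0 0 0 0 -0.3" --pt "0 0 0 0 0 0 -0.3" --pt "0 0 0 0 0 0 -0.3" --pt "0 0 0 0 0 0 -0.3" --pt "0 0 0 0 0 0 -0.3"

```text
time_s: 16.05
ee_pos: [0.4521, -0.1617, 0.0297]
eef_rot: [3.141, 0.0, 1.57]
force: [-0.9, 0.1, 4.3]
grip_width: 0.0399
grip_force: 20.0
```

Request:
jog_arm --pt "0 0 0 0 0 0 -0.3"

```text
time_s: 16.15
ee_pos: [0.4521, -0.1618, 0.0297]
eef_rot: [3.141, 0.0, 1.57]
force: [-1.0, -0.2, 5.9]
grip_width: 0.04
grip_force: 20.0
```

Request:
jog_arm --pt "0 0 -0.03 0 0 0 -0.3" --pt "0 0 -0.04 0 0 0 -0.3" --pt "0 0 -0.04 0 0 0 -0.3" --pt "0 0 -0.04 0 0 0 -0.3" --pt "0 0 0 0 0 0 -0.3"

```text
time_s: 16.65
ee_pos: [0.4537, -0.1624, 0.1842]
eef_rot: [3.134, 0.003, 1.57]
force: [-0.2, -0.4, -1.5]
grip_width: 0.0399
grip_force: 20.0
```

Request:
jog_arm --pt "0 0 0 0 0 -0.14 -0.3" --pt "0 0 0 0 0 -0.149 -0.3" --pt "0 0 0 0 0 -0.149 -0.3" --pt "0 0 0 0 0 -0.149 -0.3" --pt "0 0 0 0 0 -0.149 -0.3"

```text
time_s: 17.15
ee_pos: [0.4516, -0.1615, 0.1784]
eef_rot: [-3.141, -0.001, 2.312]
force: [0.4, 0.4, -1.2]
grip_width: 0.0396
grip_force: 20.0
```

Request:
jog_arm --pt "0 0 0 0 0 -0.149 -0.3" --pt "0 0 0 0 0 -0.149 -0.3" --pt "0 0 0 0 0 -0.149 -0.3" --pt "0 0 0 0 0 -0.149 -0.3" --pt "0 0 0 0 0 -0.1 -0.3"

```text
time_s: 17.65
ee_pos: [0.4517, -0.1616, 0.1784]
eef_rot: [3.141, -0.001, 3.008]
force: [-0.4, -0.2, -1.4]
grip_width: 0.0397
grip_force: 20.0
```

Run:
```python
from h import *
go(.652,.025,.17)
```

```text
t 17.65 tcp [ 0.4517 -0.1616  0.1784] rpy [ 3.141e+00 -1.000e-03  3.008e+00] tool shift [-0.1736  0.2116  0.0084] rows 5.48
```

Request:
jog_arm --pt "-0.025 0.03 0 0 0 0 -0.3" --pt "-0.025 0.03 0 0 0 0 -0.3" --pt "-0.025 0.03 0 0 0 0 -0.3" --pt "-0.025 0.03 0 0 0 0 -0.3" --pt "-0.025 0.03 0 0 0 0 -0.3"

```text
time_s: 18.15
ee_pos: [0.5974, -0.0293, 0.1781]
eef_rot: [-3.142, -0.002, 3.002]
force: [-0.4, -0.0, -0.7]
grip_width: 0.0399
grip_force: 20.0
```

Request:
jog_arm --pt "-0.025 0.03 0 0 0 0 -0.3" --pt "-0.024 0.031 0 0 0 0 -0.3" --pt "0 0 0 0 0 0 -0.3" --pt "0 0 0 0 0 0 -0.3"

```text
time_s: 18.55
ee_pos: [0.6534, 0.0235, 0.1776]
eef_rot: [-3.141, -0.002, 3.003]
force: [-0.6, -0.4, -1.3]
grip_width: 0.0398
grip_force: 20.0
```

Run:
```python
from h import *
go(.652,.025,.0477); snap('wrist','w5'); m=ctrl.camera_model('wrist')
```

```text
t 18.55 tcp [0.6534 0.0235 0.1776] rpy [-3.141e+00 -2.000e-03  3.003e+00] tool shift [0.0016 0.0013 0.1299] rows 2.6
```

View pics/w5.png

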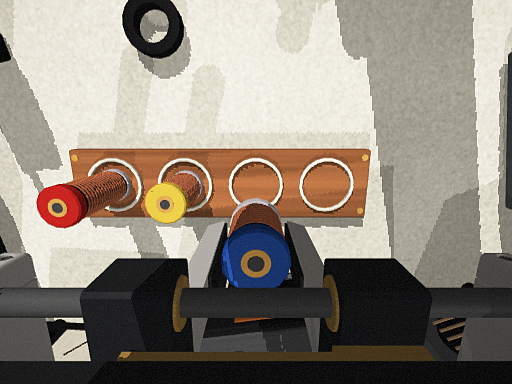

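The red and yellow coils stand upright in rings 1 and 2. The blue one hangs in front of ring 3 at (256,184). I'll lower it.

Request:
jog_arm --pt "0.001 0.001 0.03 0 0 0 -0.3" --pt "0 0 0.03 0 0 0 -0.3" --pt "0 0 0.03 0 0 0 -0.3" --pt "0 0 0.025 0 0 0 -0.3" --pt "0 0 0 0 0 0 -0.3"

```text
time_s: 19.1
ee_pos: [0.6505, 0.0231, 0.061]
eef_rot: [-3.141, -0.006, 3.001]
force: [0.2, -0.2, -1.6]
grip_width: 0.0399
grip_force: 20.0
```

Request:
jog_arm --pt "0 0 0.005 0 0 0 -0.3" --pt "0 0 0 0 0 0 -0.3" --pt "0 0 0 0 0 0 -0.3"

```text
time_s: 19.4
ee_pos: [0.6533, 0.024, 0.0609]
eef_rot: [3.141, 0.002, 3.002]
force: [-0.6, -0.1, -0.9]
grip_width: 0.0397
grip_force: 20.0
```

Request:
jog_arm --pt "0 0 0.008 0 0 0 -0.3" --pt "0 0 0.003 0 0 0 -0.3" --pt "0 0 0.001 0 0 0 -0.3" --pt "0 0 0 0 0 0 -0.3" --pt "0 0 0 0 0 0 -0.3"

```text
time_s: 19.9
ee_pos: [0.6528, 0.0241, 0.0476]
eef_rot: [-3.142, 0.0, 3.002]
force: [-1.4, -0.8, 3.2]
grip_width: 0.0395
grip_force: 20.0
```

Request:
jog_arm --pt "0 0 0.001 0 0 0 -0.3" --pt "0 0 0 0 0 0 -0.3" --pt "0 0 0 0 0 0 -0.3"

```text
time_s: 20.2
ee_pos: [0.653, 0.0241, 0.0476]
eef_rot: [-3.142, 0.001, 3.002]
force: [-6.9, -0.4, 11.8]
grip_width: 0.0398
grip_force: 20.0
```

Request:
jog_arm --pt "0 0 0 0 0 0 0" --pt "0 0 0 0 0 0 0.3" --pt "0 0 0 0 0 0 0.3" --pt "0 0 -0.02 0 0 0 0.3" --pt "0 0 -0.04 0 0 0 0.3"

```text
time_s: 20.7
ee_pos: [0.6513, 0.0242, 0.1038]
eef_rot: [-3.141, -0.006, 3.002]
force: [-0.1, 0.3, 0.1]
grip_width: 0.0609
grip_force: 0.0
```

Request:
jog_arm --pt "0 0 -0.04 0 0 0 0.3" --pt "0 0 -0.04 0 0 0 0.3" --pt "0 0 0 0 0 0 0.3" --pt "0 0 0 0 0 0 0.3"

```text
time_s: 21.1
ee_pos: [0.653, 0.0242, 0.1867]
eef_rot: [3.141, 0.001, 3.002]
force: [0.0, 0.4, -0.9]
grip_width: 0.0612
grip_force: 0.0
```

Run:
```python
from h import *
go(.4365,.158,.18)
```

```text
t 21.1 tcp [0.653  0.0242 0.1867] rpy [3.141e+00 1.000e-03 3.002e+00] tool shift [0.233  0.1024 0.0067] rows 5.09
```

Request:
jog_arm --pt "0.033 0.0145 0 0 0 0 0.5" --pt "0.033 0.0145 0 0 0 0 0.5" --pt "0.033 0.0145 0 0 0 0 0.5" --pt "0.033 0.0145 0 0 0 0 0.5" --pt "0.033 0.0145 0 0 0 0 0.5"

```text
time_s: 21.6
ee_pos: [0.4976, 0.1194, 0.1846]
eef_rot: [-3.141, -0.003, 3.002]
force: [0.0, 0.6, 0.4]
grip_width: 0.0706
grip_force: 0.0
```

Request:
jog_arm --pt "0.033 0.0145 0 0 0 0 0.5" --pt "0.033 0.0145 0 0 0 0 0.5" --pt "0 0 0 0 0 0 0.5" --pt "0 0 0 0 0 0 0.5"

```text
time_s: 22.0
ee_pos: [0.4378, 0.157, 0.1856]
eef_rot: [-3.141, -0.001, 3.003]
force: [0.0, -0.4, -0.2]
grip_width: 0.0704
grip_force: 0.0
```

Run:
```python
from h import *
go(.4365,.158,.025); im=snap('wrist','w6'); m=ctrl.camera_model('wrist')
hsv=cv2.cvtColor(im,cv2.COLOR_RGB2HSV)[130:260,190:320]
mk=cv2.inRange(hsv,np.array((14,90,60)),np.array((32,255,255)))
n,l,st,ce=cv2.connectedComponentsWithStats(mk)
for i in range(1,n):
    if st[i,4]>15: p=ce[i]+[190,130]; print(st[i],p,ray(m,p,.054))
```

```text
t 22.0 tcp [0.4378 0.157  0.1856] rpy [-3.141e+00 -1.000e-03  3.003e+00] tool shift [0.0015 0.0008 0.1606] rows 3.21
[ 59  53  15  14 118] [255.88135593 189.37288136] [0.43702992 0.15801068 0.054     ]
```

View pics/w6.png

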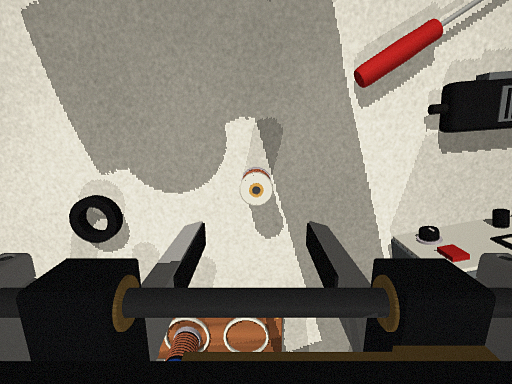

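The white insert is at (256,189), centred between the fingers. Descending.

Request:
jog_arm --pt "0.001 0.001 0.03 0 0 0 0.5" --pt "0 0 0.035 0 0 0 0.5" --pt "0 0 0.035 0 0 0 0.5" --pt "0 0 0.03 0 0 0 0.5" --pt "0 0 0 0 0 0 0.5"

```text
time_s: 22.55
ee_pos: [0.4358, 0.1567, 0.0528]
eef_rot: [-3.139, -0.007, 3.001]
force: [-0.4, 0.1, 0.6]
grip_width: 0.0702
grip_force: 0.0
```

Request:
jog_arm --pt "0 0 0.02 0 0 0 0.5" --pt "0 0 0.012 0 0 0 0.5" --pt "0 0 0 0 0 0 0.5" --pt "0 0 0 0 0 0 0.5" --pt "0 0 0 0 0 0 0.5"

```text
time_s: 23.05
ee_pos: [0.438, 0.1581, 0.0254]
eef_rot: [3.141, 0.001, 3.002]
force: [-0.2, -0.1, 0.5]
grip_width: 0.0704
grip_force: 0.0
```

Request:
jog_arm --pt "0 0 0 0 0 0 -0.3" --pt "0 0 0 0 0 0 -0.3" --pt "0 0 0 0 0 0 -0.3" --pt "0 0 0 0 0 0 -0.3" --pt "0 0 0 0 0 0 -0.3"

```text
time_s: 23.55
ee_pos: [0.4374, 0.158, 0.0245]
eef_rot: [3.142, 0.0, 3.002]
force: [-0.6, 0.2, 1.7]
grip_width: 0.0396
grip_force: 20.0
```

Request:
jog_arm --pt "0 0 0 0 0 0 -0.3" --pt "0 0 -0.03 0 0 0 -0.3" --pt "0 0 -0.04 0 0 0 -0.3" --pt "0 0 -0.03 0 0 0 -0.3" --pt "0 0 0 0 0 0 -0.3"

```text
time_s: 24.05
ee_pos: [0.439, 0.1584, 0.128]
eef_rot: [3.139, 0.006, 3.002]
force: [-0.4, 0.4, -1.5]
grip_width: 0.04
grip_force: 20.0
```

Run:
```python
from h import *
go(.6635,.1115,.125); print(ctrl.get_obs()['grip_width'])
```

```text
t 24.05 tcp [0.439  0.1584 0.128 ] rpy [3.139 0.006 3.002] tool shift [-0.2288 -0.0152  0.003 ] rows 4.59
0.03999975992370083
```

Request:
jog_arm --pt "-0.033 -0.002 0 0 0 0 -0.3" --pt "-0.033 -0.002 0 0 0 0 -0.3" --pt "-0.033 -0.002 0 0 0 0 -0.3" --pt "-0.033 -0.002 0 0 0 0 -0.3" --pt "-0.033 -0.002 0 0 0 0 -0.3"

```text
time_s: 24.55
ee_pos: [0.6002, 0.1246, 0.1228]
eef_rot: [-3.141, -0.002, 3.002]
force: [-0.3, 0.0, 0.0]
grip_width: 0.0399
grip_force: 20.0
```

Request:
jog_arm --pt "-0.033 -0.002 0 0 0 0 -0.3" --pt "-0.031 -0.002 0 0 0 0 -0.3" --pt "0 0 0 0 0 0 -0.3" --pt "0 0 0 0 0 0 -0.3"

```text
time_s: 24.95
ee_pos: [0.6616, 0.112, 0.1225]
eef_rot: [-3.141, -0.002, 3.001]
force: [-0.3, -0.2, -0.7]
grip_width: 0.0397
grip_force: 20.0
```

Run:
```python
from h import *
go(.6635,.1115,.0425)
```

```text
t 24.95 tcp [0.6616 0.112  0.1225] rpy [-3.141e+00 -2.000e-03  3.001e+00] tool shift [-0.0019 -0.0003  0.08  ] rows 1.6
```

Request:
jog_arm --pt "-0.002 0 0.025 0 0 0 -0.3" --pt "0 0 0.025 0 0 0 -0.3" --pt "0 0 0.015 0 0 0 -0.3" --pt "0 0 0.005 0 0 0 -0.3" --pt "0 0 0 0 0 0 -0.3"

```text
time_s: 25.45
ee_pos: [0.6638, 0.1121, 0.0543]
eef_rot: [-3.141, -0.001, 3.002]
force: [0.6, -0.4, -0.5]
grip_width: 0.0395
grip_force: 20.0
```

Request:
jog_arm --pt "0 0 0.002 0 0 0 -0.3" --pt "0 0 0 0 0 0 -0.3" --pt "0 0 0 0 0 0 -0.3"

```text
time_s: 25.75
ee_pos: [0.6644, 0.1119, 0.0532]
eef_rot: [3.141, 0.001, 3.002]
force: [0.7, 0.7, -1.5]
grip_width: 0.0397
grip_force: 20.0
```

Request:
jog_arm --pt "0 0 0.006 0 0 0 -0.3" --pt "0 0 0.003 0 0 0 -0.3" --pt "0 0 0.001 0 0 0 -0.3" --pt "0 0 0 0 0 0 -0.3" --pt "0 0 0 0 0 0 -0.3"

```text
time_s: 26.25
ee_pos: [0.6641, 0.1119, 0.0425]
eef_rot: [-3.142, -0.0, 3.002]
force: [-1.0, 0.2, 2.6]
grip_width: 0.0393
grip_force: 20.0
```

Request:
jog_arm --pt "0 0 0.001 0 0 0 -0.3" --pt "0 0 0 0 0 0 -0.3" --pt "0 0 0 0 0 0 -0.3"

```text
time_s: 26.55
ee_pos: [0.6643, 0.1119, 0.0425]
eef_rot: [-3.142, 0.0, 3.002]
force: [-5.4, -1.0, 11.2]
grip_width: 0.0394
grip_force: 20.0
```

Release, lift and back off toward the robot so that the cameras can see.

Request:
jog_arm --pt "0 0 0 0 0 0 0" --pt "0 0 0 0 0 0 0.3" --pt "0 0 0 0 0 0 0.3" --pt "0 0 -0.02 0 0 0 0.3" --pt "0 0 -0.04 0 0 0 0.3"

```text
time_s: 27.05
ee_pos: [0.6626, 0.1117, 0.0987]
eef_rot: [-3.14, -0.006, 3.002]
force: [0.5, 0.3, 0.7]
grip_width: 0.0611
grip_force: 0.0
```

Request:
jog_arm --pt "0 0 -0.04 0 0 0 0.3" --pt "0 0 -0.05 0 0 0 0.3" --pt "0 0 -0.04 0 0 0 0.3" --pt "0.04 0.02 0 0 0 0 0.3" --pt "0.04 0.02 0 0 0 0 0.3"

```text
time_s: 27.55
ee_pos: [0.5902, 0.1628, 0.2321]
eef_rot: [3.141, 0.002, 3.0]
force: [-0.2, 1.2, -0.1]
grip_width: 0.0612
grip_force: 0.0
```

Request:
jog_arm --pt "0.04 0.02 0 0 0 0 0.3" --pt "0.04 0.02 0 0 0 0 0.3" --pt "0.04 0.02 0 0 0 0 0.3" --pt "0.04 0.02 0 0 0 0 0.3" --pt "0 0 0 0 0 0 0.3"

```text
time_s: 28.05
ee_pos: [0.4402, 0.2665, 0.2319]
eef_rot: [3.141, 0.0, 3.006]
force: [0.5, -0.4, 0.1]
grip_width: 0.0611
grip_force: 0.0
```

Run:
```python
from h import *
go(.4,.2,.2); t=snap('top','t9'); s=snap('scene','s9')
a=cv2.resize(t[110:250,190:400],None,fx=2.5,fy=2.5)[:,:,::-1]; b=cv2.resize(s[130:270,130:340],None,fx=2.5,fy=2.5)[:,:,::-1]
cv2.imwrite('pics/m9.png',np.vstack([a[:300],b[:300]]))
```

```text
t 28.05 tcp [0.4402 0.2665 0.2319] rpy [3.141 0.    3.006] tool shift [ 0.0308 -0.0713  0.0319] rows 1.68
```

View pics/m9.png

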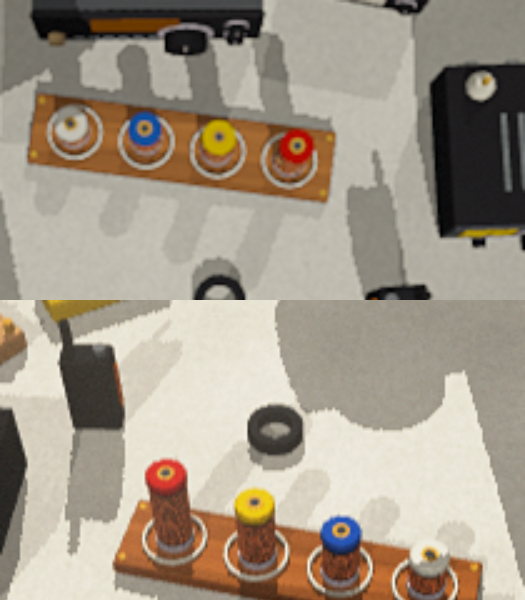

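All four coils stand upright in their rings: red, yellow, blue, white going away from the tuner. The handheld is in place. One quick number check, then I'll hand in.

Run:
```python
from h import *
rings=[(.627,-.1495),(.640,-.062),(.652,.025),(.663,.1115)]
ok=True
for r,p,q,z in zip(rings,[(308.8,168.4),(277.6,164.8),(248,161.2),(218,159.2)],[(166,473),(255,503),(341,531),(429,555)],[.123,.105,.088,.072]):
    s=(130+q[0]/2.5,130+(q[1]-300)/2.5)
    e=[np.linalg.norm(ray(c,uv,z)[:2]-r) for c,uv in(('top',p),('scene',s))]; print(np.round(e,4)); ok&=np.mean(e)<.008
if ok: print(ctrl.hand_in())
```

```text
[0.0037 0.0016]
[0.0024 0.0032]
[0.0025 0.0038]
[0.0013 0.0027]
the job is handed in; nothing more can be done
None
```

I handed the job in at about 28 s of the allowed 109 s: all four coils stand upright in the rack rings, tallest nearest the tuner and shorter along the row, each within about 4 mm of its ring's centre, and the handheld radio was not touched; the judge's verdict was not shown.

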